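# Burnish a curved veneer seam, then hang the burnisher up

### The job

Take the orange spring-tipped burnisher from its holder and run its tip slowly (about 2 cm a second) along the curved seam of the workboard, from the green dot to the red dot, in one unbroken pass: set the tip down and lift it off only at the ends, keep its spring lightly pressed the whole way and never push it solid, for the board's height and slope are not known. Then hang the burnisher by its handle, through the window between the two orange posts, on the hook stand and leave it hanging still or nearly so, with everything else left where it was.

Things in the scene. Friction and masses are not known exactly. Their poses are not given: they have to be found in the camera images.
- stylus: Spring-tipped burnisher with a two-post handle, upright in its holder, about 0.26 kg. z up; origin: underside centre of its collar (38 mm wide). Two orange posts, each 28 (x) by 24 mm (y), at y = -30 and y = +30, from z = 14 to 100: pinch one firmly (50 to 60 N) on its x faces, at z 80 to 90. Below the collar a 16 mm sleeve to z = -45, then an 8 mm brass plunger to z = -75
- tip (a point): Lowest point of the 8 mm ball end of the burnisher's plunger. The plunger slides up into the sleeve against a spring: 1 N to start it, then 1 N per mm, 6 mm of travel (7 N), then solid. The tip is on the tool's axis, 75 mm below its origin when free
- loop (a point): Middle of the window in the burnisher's handle (z = 36 mm on the stylus's axis): open along the tool's x, 36 mm wide between the posts, from z = 18 mm (steel cross bar) to z = 53 mm (underside of the aluminium top bar, 12 mm wide, 10 mm thick). The hook's bar passes through it along the tool's x and the top bar rests on it; the tool then hangs upright
- holder: Fixed wooden block 80 x 80 x 90 mm high with an upright 25 mm hole right through its middle, in which the burnisher stands, its collar resting on the block's top; origin at the centre of its underside
- hook: Fixed steel hook stand: base 100 mm wide, post 16 mm thick and 230 mm tall. At 220 mm height (centre line) a level flat bar 18 mm wide and 8 mm thick runs out from the post along the stand's own -x to 104 mm; its last 8 mm turn up to 14 mm above the centre line. Origin at the centre of the base's underside, on the post's axis
- hook_arm (a point): point on the centre line of the hook's level bar, 60 mm out from the post
- workboard: Levelling board 190 x 280 mm. Origin: underside centre of its fixed base. Its top, on screws, carries dark veneer with a curved seam: a groove 11 mm wide, 6 deep, 180 mm radius, bulging to -x, open at both ends. The top's height and slope are in NO pose: floor 32 to 52 mm above the bench at mid length, sloping along y by up to 0.08 rad. Feel for it. Clamps on the +x edge, 35 mm above the floor
- seam_0 (a point): point 0 of 7 on the middle of the curved seam, 27 mm apart along the arc, the START of the pass, at the green dot (-y end), 18 mm before the groove's open end. Its x and y are those of the seam; its z is that of the lowest groove floor at mid length (32 mm), not of the real one
- seam_1 (a point): point 1 of 7 on the middle of the curved seam, 27 mm apart along the arc. Its x and y are those of the seam; its z is that of the lowest groove floor at mid length (32 mm), not of the real one
- seam_2 (a point): point 2 of 7 on the middle of the curved seam, 27 mm apart along the arc. Its x and y are those of the seam; its z is that of the lowest groove floor at mid length (32 mm), not of the real one
- seam_3 (a point): point 3 of 7 on the middle of the curved seam, 27 mm apart along the arc. Its x and y are those of the seam; its z is that of the lowest groove floor at mid length (32 mm), not of the real one
- seam_4 (a point): point 4 of 7 on the middle of the curved seam, 27 mm apart along the arc. Its x and y are those of the seam; its z is that of the lowest groove floor at mid length (32 mm), not of the real one
- seam_5 (a point): point 5 of 7 on the middle of the curved seam, 27 mm apart along the arc. Its x and y are those of the seam; its z is that of the lowest groove floor at mid length (32 mm), not of the real one
- seam_6 (a point): point 6 of 7 on the middle of the curved seam, 27 mm apart along the arc, the END of the pass, at the red dot (+y end), 18 mm before the groove's open end. Its x and y are those of the seam; its z is that of the lowest groove floor at mid length (32 mm), not of the real one
- flask: dark steel drinking flask, 74 mm wide, 220 mm tall; origin at the centre of its underside. Leave it alone
- gluepot: black lidded glue pot, 100 mm wide, 100 mm tall; origin at the centre of its underside. Leave it alone
- block_a: white plastic caul block 60 x 100 x 70 mm; origin at the centre of its underside. Leave it alone
- block_b: white plastic caul block 60 x 100 x 70 mm; origin at the centre of its underside. Leave it alone
- taperoll: yellow roll of tape, 104 mm across, 25 mm high, lying flat; origin at the centre of its underside. Leave it alone
- screwdriver: screwdriver about 200 mm long lying on the bench. Leave it alone
- mallet: hammer lying on the bench, its length along x. Leave it alone
Mind the look-alikes: they are no part of the job. What is shaped like the hook but turquoise is not meant.

How it is judged:
On the way, in this order (a step that is already met when the one before it is completed fails the run):
1. the held burnisher's tip presses (over 0.6 N) in the seam within 7 mm of seam_0, for 0.15 s (horizontal distance between tip and seam_0 below 0.007 m and contact force between stylus and workboard above 0.6 N and contact force between stylus and the fingers above 1 N), for 0.15 s.
2. the held burnisher's tip presses (over 0.6 N) in the seam within 7 mm of seam_1, for 0.15 s (horizontal distance between tip and seam_1 below 0.007 m and contact force between stylus and workboard above 0.6 N and contact force between stylus and the fingers above 1 N), for 0.15 s.
3. the held burnisher's tip presses (over 0.6 N) in the seam within 7 mm of seam_2, for 0.15 s (horizontal distance between tip and seam_2 below 0.007 m and contact force between stylus and workboard above 0.6 N and contact force between stylus and the fingers above 1 N), for 0.15 s.
4. the held burnisher's tip presses (over 0.6 N) in the seam within 7 mm of seam_3, for 0.15 s (horizontal distance between tip and seam_3 below 0.007 m and contact force between stylus and workboard above 0.6 N and contact force between stylus and the fingers above 1 N), for 0.15 s.
5. the held burnisher's tip presses (over 0.6 N) in the seam within 7 mm of seam_4, for 0.15 s (horizontal distance between tip and seam_4 below 0.007 m and contact force between stylus and workboard above 0.6 N and contact force between stylus and the fingers above 1 N), for 0.15 s.
6. the held burnisher's tip presses (over 0.6 N) in the seam within 7 mm of seam_5, for 0.15 s (horizontal distance between tip and seam_5 below 0.007 m and contact force between stylus and workboard above 0.6 N and contact force between stylus and the fingers above 1 N), for 0.15 s.
7. the held burnisher's tip presses (over 0.6 N) in the seam within 7 mm of seam_6, for 0.15 s (horizontal distance between tip and seam_6 below 0.007 m and contact force between stylus and workboard above 0.6 N and contact force between stylus and the fingers above 1 N), for 0.15 s.
At the end, for the whole second after the job is handed in: The burnisher hangs by its handle on the hook: bearing on it with over 0.5 N, loop point within 70 mm of hook_arm and under 225 mm high, tip over 40 mm above the bench, leaning under 0.4 rad, slower than 120 mm/s, off the workboard (contact force between stylus and hook above 0.5 N and distance between loop and hook_arm below 0.07 m and height (world z) of tip above 0.04 m and angle between stylus's own z axis and vertical below 0.4 rad and linear speed of stylus below 0.12 m/s and contact force between stylus and workboard below 0.05 N and z of loop in the frame of hook below 0.225 m); the robot touches nothing.
It fails at once if the burnisher is pressed on the workboard with more than 9 N (its spring is bottomed at 7 N) (contact force between stylus and workboard above 9 N).
It fails at once if the burnisher moves faster than 60 mm/s while it presses on the workboard, save at the two ends (within 8 mm of seam_0 or seam_6) (contact force between stylus and workboard above 0.5 N and linear speed of stylus above 0.06 m/s and horizontal distance between tip and seam_0 above 0.008 m and horizontal distance between tip and seam_6 above 0.008 m).
It fails at once if the tip is off the work but low (under 75 mm above the bench) over one of the seam's inner points, seam_1 to seam_5, within 8 mm: the pass is broken or begun or ended short of the seam's ends (contact force between stylus and workboard below 0.02 N and height (world z) of tip below 0.075 m and (horizontal distance between tip and seam_1 below 0.008 m or horizontal distance between tip and seam_2 below 0.008 m or horizontal distance between tip and seam_3 below 0.008 m or horizontal distance between tip and seam_4 below 0.008 m or horizontal distance between tip and seam_5 below 0.008 m)).
It fails at once if a bystander is moved by more than 30 mm (distance of any of flask, gluepot, block_a, block_b, taperoll, screwdriver, mallet from where it was at the start of the episode above 0.03 m).
It also fails if it takes over 72 s, if anything falls off the work surface, if the arm or the gripper's body presses on something with over 40 N, if the wrist force passes 120 N, or if a joint passes its speed limit or range.

### The arm

A 7-joint arm with a two-finger parallel gripper is mounted at the origin on the work surface. World frame = base frame: x ahead of the robot, y to its left, z up, the work surface at z = 0. Lengths are in m, angles in rad, forces in N, time in s.
With the tool pointing down it reaches from about 0.4 to 0.85 m from the base axis. Payload 6.9 kg.
Tool frame: the origin (TCP) lies at the very end of the fingers, on their centre line; the grasp point (between the pads) lies 19 mm behind it; z points along the fingers, y is the line along which they close (so a half turn about z gives the same grasp; the last joint's range is limited). The gripper opens to 85 mm and grips with 20 to 120 N. Pads are 22 mm wide; open, the fingers measure 114 mm over their backs; the gripper's body (76 mm by 85 mm) begins 54 mm behind the grasp point. The pads swing forward as they close: fully open they stand 13 mm farther back than shut.
Start: joints at [-1.093, 0.507, -0.238, 1.5, 0.126, 1.149, -0.155], TCP at [0.228, 0.582, 0.231] pointing down, gripper open.
Joint ranges: [-3.08, 3.08], [-0.24, 2.05], [-1.43, 1.35], [0, 2.5], [-1.52, 4.66], [0.17, 1.96], [-2.89, 2.89]. Speed limits (rad/s): [2.39, 2.39, 3.14, 3.14, 3.14, 3.14, 3.14].

### API

Orientations are given as a rotation vector (axis times angle).
In Python, from station import bot, cams gives the robot as it stands.
- The arm moves only by the tool step_arm, never from a script. Its argument "increments" is a list of rows, each a list of 7 numbers: the shift along the tool's x, y, z in units of 0.2 m (1.0 is 0.2 m), then the turn, a rotation vector about the tool's x, y, z in units of pi rad (1.0 is pi rad), then the opening, from -1 (shut) to 1 (fully open). A call has 1 to 12 rows; each row shifts and turns the commanded pose from where the row before left it, along the tool's axes as they then stand; what a row does not reach is not made up. A row lasts 1/8 s, in which the tool goes at most 62.5 mm and 10.7 degrees, less where a joint would pass 70% of its speed; a pose out of reach is approached as far as the arm can. A call with a number of a shift or a turn outside -1 to 1 is refused whole. A call with a gripper value outside its range is refused whole. The fingers move at their own pace and stop on an object; "grip_force" is the grip in N (left out, the last holds). Time passes only in rows, so rows that do not move let the fingers close. It gives the time, the measured TCP pose, the force, the opening and the grip force at its end, in the units of the state.
- bot.sense(): the state, without advancing time (a new reading comes with each control period).
- cams.grab_frame(name): name is "side" or "top" or "wrist"; returns (picture, depth): 420x560x3 uint8, blue, green, red; 420x560 float32, m along the optical axis (not along the pixel's ray), 0 where there is no reading.
- cams.camera_info(name): a dict with "fovy" (degrees; the focal length in pixels is half the picture's height over the tangent of half this angle, whatever the lens; pixels are square), "cx", "cy" (the principal point, pixels), "camera_from_world" (4x4, takes a point from world to camera coordinates); the wrist camera has in their place "tool_from_camera" (4x4, takes a point from camera to tool coordinates, whose origin is the TCP and whose axes are the flange's). Camera axes: x right, y down, z forward; pixel columns grow to the right and rows downward; lengths in m; the calibration is good to about 2 mm. The wrist camera is an equidistant fisheye: a pixel r from the principal point sees the ray r / f radians off the axis. A picture is of the moment at which its call begins: read the wrist's pose just before it. camera_info takes no time and is no camera call.
- bot.finish_job(): hands the job in; it is judged then, once.
Trained networks look in the newest picture that a camera, given by its name, has taken for a name from the list of things; names that differ only in an ending like _2 or _b are one class to them, and where a whole thing is asked for, a point or a joint stands for the part that bears it (a point fixed in the world has none). Each returns a list of dicts, best first, with "confidence" (0 to 1); they miss things now and then, are a little off and sometimes report something else, mostly with a low value. They report only what shows in the picture. A call takes as long as a camera call. They do not tell look-alikes from the thing itself.
- cams.cut_out(label, camera): "mask" (420x560 bool, what is visible of it) and "rect" ([left, top, right, bottom] in pixels, round what is visible of it).
- cams.mark_of(label, camera): "uv" ([column, row] in pixels: a listed point, or the origin of a listed thing).
The state is a dict: "time": time; "q": joint angles; "qd": joint speeds; "joint_efforts": joint torques, N m; "position": TCP position; "eef_rot": TCP orientation; "wrist_force": force on the tool from outside, world axes, zero at the start; "moment": the same for the moment, N m; "opening": finger opening in m; "grip_force": force on a finger pad.
Only numpy, scipy, OpenCV 4.12 (cv2) and the standard library are available. Lean on these libraries where they do the work, as an engineer would, in place of code of your own. Each camera call takes 0.05 s, during which the arm holds its last target. There are 200 camera calls.

## Working session

There is one attempt and no reset: what is moved stays moved. The work goes in short steps, Python scripts to look and compute and a tool call to move; the robot and the scene stay as the last step left them, time stands still between calls to the robot, and variables do not carry over. Pictures are saved under pics/ and viewed, at most 12 in all, crops included, and the job is handed in when it is done.

Besides the shell and the picture viewer there is one more tool, called after "Call:" by a JSON object that holds its "api" and its "payload", one argument or row to a line. step_arm: Moves the arm, as the interface text tells. Its arguments: {"type":"object","properties":{"increments":{"type":"array","items":{"type":"array","items":{"type":"number","minimum":-1,"maximum":1}}},"grip_force":{"type":"number"}},"required":["increments"]}

```bash
mkdir -p pics; ls
cat > h.py <<'E'
import numpy as np, cv2
from scipy.spatial.transform import Rotation as R
from station import bot, cams
def world(name, u, v, d):
    i=cams.camera_info(name); f=210/np.tan(np.radians(i["fovy"])/2)
    u,v,d=map(np.asarray,(u,v,d))
    p=np.stack([(u-i["cx"])/f*d,(v-i["cy"])/f*d,d,np.ones_like(d,dtype=float)],-1)
    return (p@np.linalg.inv(i["camera_from_world"]).T)[...,:3]
def atz(name,u,v,z):
    a=world(name,u,v,0.);b=world(name,u,v,1.); return a+(b-a)*((z-a[2])/(b[2]-a[2]))
E
python3 - <<'E'
from h import *
s=bot.sense(); print({k:np.round(v,3) for k,v in s.items()})
for n in("side","top"):
    im,d=cams.grab_frame(n); cv2.imwrite(f"pics/{n}0.png",im); np.save(f"{n}0.npy",d)
    i=cams.camera_info(n); print(n,i["fovy"],i["cx"],i["cy"],np.round(np.linalg.inv(i["camera_from_world"]),3).tolist())
    for l in ["stylus","loop","holder","hook","hook_arm","workboard"]+["seam_%d"%k for k in range(7)]+["flask","gluepot","block_a","taperoll","screwdriver","mallet"]:
        print(l,[(np.round(m["uv"]).tolist(),round(m["confidence"],2)) for m in cams.mark_of(l,n)][:3])
E
```

```text
pics
{'time': np.float64(0.0), 'q': array([-1.093,  0.508, -0.238,  1.501,  0.126,  1.149, -0.155]), 'qd': array([-0.   , -0.   ,  0.001, -0.   ,  0.   ,  0.001, -0.002]), 'joint_efforts': array([ 1.0000e-03, -6.2059e+01, -2.1860e+00, -2.4966e+01,  1.3000e-02,
        1.2000e-02, -0.0000e+00]), 'position': array([0.228, 0.582, 0.23 ]), 'eef_rot': array([-5.820e-01, -3.087e+00,  3.000e-03]), 'wrist_force': array([ 0.786, -0.016, -0.022]), 'moment': array([ 0.041, -0.024,  0.019]), 'grip_force': np.float64(0.0), 'opening': np.float64(0.086)}
side 47.98474013223146 283.17868419923667 203.2072100480267 [[0.901, -0.247, 0.357, 0.081], [-0.434, -0.555, 0.71, -0.88], [0.023, -0.795, -0.607, 0.927], [0.0, 0.0, 0.0, 1.0]]
stylus [([361.0, 302.0], 0.79), ([261.0, 191.0], 0.67), ([266.0, 233.0], 0.43)]
loop [([364.0, 288.0], 0.74), ([268.0, 237.0], 0.53)]
holder [([354.0, 329.0], 0.97)]
hook [([261.0, 192.0], 0.9), ([187.0, 194.0], 0.77), ([356.0, 329.0], 0.54)]
hook_arm [([248.0, 141.0], 0.66), ([160.0, 141.0], 0.62)]
workboard [([271.0, 249.0], 0.74)]
seam_0 [([267.0, 247.0], 0.95), ([266.0, 
[... 1336 characters left out ...]
.95), ([269.0, 239.0], 0.94), ([293.0, 244.0], 0.86)]
seam_2 [([254.0, 233.0], 0.95), ([269.0, 239.0], 0.94), ([293.0, 244.0], 0.86)]
seam_3 [([254.0, 233.0], 0.95), ([269.0, 239.0], 0.94), ([293.0, 244.0], 0.86)]
seam_4 [([254.0, 233.0], 0.95), ([269.0, 239.0], 0.94), ([293.0, 244.0], 0.86)]
seam_5 [([254.0, 233.0], 0.95), ([269.0, 239.0], 0.94), ([293.0, 244.0], 0.86)]
seam_6 [([254.0, 233.0], 0.95), ([269.0, 239.0], 0.94), ([293.0, 244.0], 0.86)]
flask [([408.0, 187.0], 0.55)]
gluepot [([162.0, 192.0], 0.79)]
block_a [([253.0, 158.0], 0.8), ([334.0, 154.0], 0.61)]
taperoll [([356.0, 286.0], 0.89), ([300.0, 246.0], 0.44)]
screwdriver [([220.0, 296.0], 0.57)]
mallet [([146.0, 264.0], 0.62)]
```

View both.

View pics/side0.png

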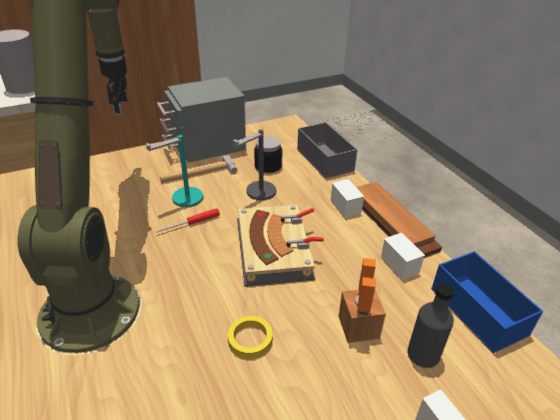

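View pics/top0.png

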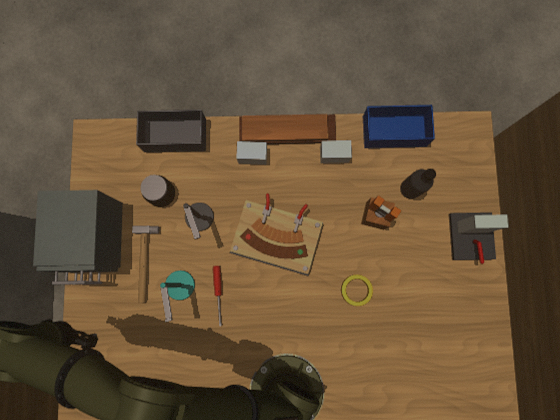

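Run:
```python
from h import *
im=cv2.imread("pics/top0.png"); d=np.load("top0.npy")
cv2.imwrite("pics/crop1.png",cv2.resize(im[160:320,150:415],None,fx=3,fy=3,interpolation=cv2.INTER_CUBIC))
vv,uu=np.mgrid[:420,:560]
hsv=cv2.cvtColor(im,cv2.COLOR_BGR2HSV).astype(int)
P=world("top",uu,vv,d)
def rep(n,m,c=""):
    p=P[m]; print(n,m.sum(),"px",uu[m].mean().round(1) if m.any() else 0,vv[m].mean().round(1) if m.any() else 0,np.round(np.median(p,0),4) if m.any() else 0)
    return p
H,S,V=hsv[...,0],hsv[...,1],hsv[...,2]
box=lambda a,b,c,e:(uu>=a)&(uu<=b)&(vv>=c)&(vv<=e)
B=box(228,328,195,278)
rep("green",B&(H>40)&(H<85)&(S>80)&(d>0))
rep("reddot",box(235,262,225,250)&((H<6)|(H>174))&(S>180)&(d>0))
# table plane check
rep("table",box(300,330,300,340)&(d>0))
# hook bar
for n,b in(("hook",box(175,225,195,250)),("turq",box(150,200,260,325))):
    m=b&(P[...,2]>0.19)&(P[...,2]<.26)&(d>0); p=rep(n,m)
    if len(p)>5:
        (c,sz,a)=cv2.minAreaRect((p[:,:2]*1000).astype(np.float32)); print(c,sz,a,p[:,2].max())
        print(np.round(p[::6],3).tolist())
m=box(355,410,190,235)&(P[...,2]>0.12)&(d>0)
p=rep("posts",m); print(np.percentile(p[:,2],[0,5,25,50,75,95,100]).round(3))
hi=p[p[:,2]>.175]; (c,sz,a)=cv2.minAreaRect((hi[:,:2]*1000).astype(np.float32)); print("posts top",len(hi),c,sz,a)
m=box(355,410,190,235)&(P[...,2]>0.075)&(P[...,2]<.1)&(d>0); p=rep("block",m);print(cv2.minAreaRect((p[:,:2]*1000).astype(np.float32)))
# board outline
m=B&(P[...,2]>0.02)&(P[...,2]<.07)&(d>0); p=rep("board",m);print(cv2.minAreaRect((p[:,:2]*1000).astype(np.float32)))
A=np.c_[p[:,:2],np.ones(len(p))]; print(np.linalg.lstsq(A,p[:,2],rcond=None)[0])
```

```text
green 20 px 299.8 251.5 [ 0.454  -0.0537  0.0553]
reddot 17 px 247.9 236.1 [0.5087 0.1177 0.0522]
table 1269 px 315.0 320.0 [ 0.2283 -0.1005 -0.0004]
hook 238 px 191.1 221.4 [0.5378 0.2734 0.2244]
(537.6640625, 274.6552429199219) (111.57953643798828, 19.562599182128906) 20.394786834716797 0.23888277986994377
[[0.59, 0.295, 0.225], [0.586, 0.291, 0.229], [0.582, 0.291, 0.231], [0.579, 0.293, 0.236], [0.585, 0.283, 0.195], [0.578, 0.281, 0.221], [0.574, 0.283, 0.227], [0.572, 0.286, 0.222], [0.569, 0.287, 0.221], [0.565, 0.285, 0.228], [0.563, 0.29, 0.22], [0.56, 0.289, 0.223], [0.557, 0.289, 0.224], [0.556, 0.271, 0.222], [0.553, 0.274, 0.225], [0.55, 0.274, 0.223], [0.548, 0.275, 0.219], [0.545, 0.278, 0.22], [0.542, 0.277, 0.221], [0.538, 0.279, 0.228], [0.536, 0.284, 0.22], [0.535, 0.265, 0.225], [0.532, 0.264, 0.227], [0.528, 0.266, 0.231], [0.526, 0.268, 0.223], [0.523, 0.267, 0.226], [0.52, 0.27, 0.225], [0.517, 0.27, 0.227], [0.514, 0.27, 0.226], [0.511, 0.273, 0.225], [0.511, 0.256, 0.221], [0.508, 0.256, 0.22], [0.505, 0.255, 0.228], [0.501, 0.258, 0.229], [0.499, 0.258, 0.22
[... 1173 characters left out ...]
4, 0.337, 0.223], [0.261, 0.338, 0.23], [0.258, 0.343, 0.224], [0.256, 0.34, 0.233], [0.253, 0.342, 0.237], [0.252, 0.328, 0.225], [0.25, 0.332, 0.231]]
posts 307 px 384.5 208.7 [ 0.5742 -0.3181  0.1831]
[0.121 0.13  0.152 0.183 0.19  0.193 0.198]
posts top 167 (575.7144775390625, -315.389404296875) (84.38108825683594, 29.48563575744629) 54.846038818359375
block 355 px 378.9 214.2 [ 0.5615 -0.3083  0.09  ]
((603.2438354492188, -333.27069091796875), (99.71394348144531, 165.16055297851562), 55.75290298461914)
board 4305 px 276.0 237.2 [0.503  0.0245 0.0497]
((516.3485107421875, 21.74298095703125), (270.5603942871094, 202.12930297851562), 72.63262939453125)
[-0.00123478 -0.0165016   0.05107807]
```

View pics/crop1.png

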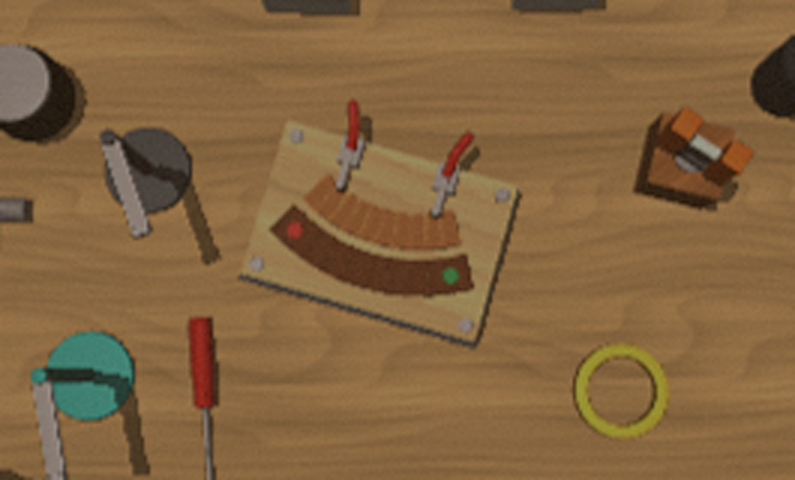

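```bash
cat >> h.py <<'E'
def pose(az,tilt=None):  # tool pointing down, tool y at azimuth az (deg)
    y=np.array([np.cos(np.radians(az)),np.sin(np.radians(az)),0]); z=np.array([0,0,-1.]); return R.from_matrix(np.c_[np.cross(y,z),y,z])
def rows(p0,R0,p1,R1,n,grip):
    "n equal rows of increments from pose 0 to pose 1, rounded"
    w=(R0.inv()*R1).as_rotvec()/n; out=[]; p=np.array(p0,float); Rc=R0
    for k in range(n):
        t=p0+(np.array(p1)-p0)*(k+1)/n
        s=np.round(Rc.inv().apply(t-p)/0.2,3); r=np.round(w/np.pi,4)
        out.append([float(a) for a in s]+[float(a) for a in r]+[grip])
        p=p+Rc.apply(s*0.2); Rc=Rc*R.from_rotvec(r*np.pi)
    return out
def now():
    s=bot.sense(); return s["position"],R.from_rotvec(s["eef_rot"]),s
E
python3 - <<'E'
from h import *
p,Rr,s=now()
i=cams.camera_info("wrist"); print(i["fovy"],i["cx"],i["cy"],np.round(i["tool_from_camera"],3).tolist())
print(Rr.as_matrix().round(3).tolist(), s["time"])
p1=np.array([.36,.45,.40])
for r in rows(p,Rr,p1,pose(50),4,1): print(r)
for r in rows(p1,pose(50),np.array([.48,.03,.38]),pose(0),8,1): print(r)
E
```

```text
65.70646984690485 276.51426292834276 204.21169157822777 [[-0.001, -0.96, -0.279, 0.071], [1.0, -0.001, -0.0, -0.0], [-0.0, -0.279, 0.96, -0.142], [0.0, 0.0, 0.0, 1.0]]
[[-0.931, 0.364, -0.0], [0.364, 0.931, -0.0], [-0.0, -0.0, -1.0]] 2.0
[-0.214, -0.093, -0.211, -0.0, 0.0, 0.0259, 1]
[-0.221, -0.076, -0.211, -0.0, 0.0, 0.0259, 1]
[-0.227, -0.058, -0.211, -0.0, 0.0, 0.0259, 1]
[-0.23, -0.039, -0.211, -0.0, 0.0, 0.0259, 1]
[-0.226, -0.153, 0.013, 0.0, 0.0, 0.0347, 1]
[-0.242, -0.127, 0.012, 0.0, 0.0, 0.0347, 1]
[-0.254, -0.101, 0.013, 0.0, 0.0, 0.0347, 1]
[-0.263, -0.072, 0.012, 0.0, 0.0, 0.0347, 1]
[-0.269, -0.043, 0.013, 0.0, 0.0, 0.0347, 1]
[-0.273, -0.013, 0.012, 0.0, 0.0, 0.0347, 1]
[-0.273, 0.016, 0.013, 0.0, 0.0, 0.0347, 1]
[-0.269, 0.046, 0.012, 0.0, 0.0, 0.0347, 1]
```

Call:
{"api": "step_arm", "payload": {
  "increments": [
    [-0.214,-0.093,-0.211,0,0,0.026,1],
    [-0.221,-0.076,-0.211,0,0,0.026,1],
    [-0.227,-0.058,-0.211,0,0,0.026,1],
    [-0.23,-0.039,-0.211,0,0,0.026,1],
    [-0.226,-0.153,0,0,0,0.0347,1],
    [-0.242,-0.127,0,0,0,0.0347,1],
    [-0.254,-0.101,0,0,0,0.0347,1],
    [-0.263,-0.072,0.05,0,0,0.0347,1],
    [-0.269,-0.043,0.1,0,0,0.0347,1],
    [-0.273,-0.013,0.2,0,0,0.0347,1],
    [-0.2,0.016,0.2,0,0,0.0347,1],
    [-0.067,0.046,0.2,0,0,0.0347,1]
  ]
}}

```text
time: 3.5
position: [0.47, 0.0862, 0.2514]
eef_rot: [2.23, 2.211, 0.001]
wrist_force: [-0.3, 1.1, 0.2]
opening: 0.0854
grip_force: 0.0
```

```bash
cat >> h.py <<'E'
def wray(u,v,p,Rr):
    i=cams.camera_info("wrist"); f=210/np.tan(np.radians(i["fovy"])/2)
    u=np.asarray(u,float);v=np.asarray(v,float)
    dx,dy=u-i["cx"],v-i["cy"]; r=np.hypot(dx,dy)+1e-9; th=r/f
    c=np.stack([np.sin(th)*dx/r,np.sin(th)*dy/r,np.cos(th)],-1); T=i["tool_from_camera"]
    return p+Rr.apply(T[:3,3]), c, lambda c:Rr.apply(c.reshape(-1,3)@T[:3,:3].T).reshape(c.shape)
def wz(u,v,z,p,Rr):
    o,c,g=wray(u,v,p,Rr); w=g(c); return o+w*((z-o[2])/w[...,2])[...,None]
def wdepth(u,v,d,p,Rr):
    o,c,g=wray(u,v,p,Rr); return o+g(c*(d/c[...,2])[...,None])
E
python3 - <<'E'
from h import *
p,Rr,s=now(); print(p.round(4),Rr.as_rotvec().round(3),s["time"],s["q"].round(2),s["wrist_force"].round(2))
im,d=cams.grab_frame("wrist"); cv2.imwrite("pics/w1.png",im); np.savez("w1.npz",d=d,p=p,r=Rr.as_rotvec())
for l in ["seam_0","workboard","hook_arm"]:
    for m in cams.mark_of(l,"wrist"):
        u,v=m["uv"]; print(l,np.round(m["uv"]),round(m["confidence"],2),wz(u,v,.047 if l!="hook_arm" else .22,p,Rr).round(4))
E
```

```text
[0.47   0.0862 0.2514] [2.230e+00 2.211e+00 1.000e-03] 3.5 [-0.39  0.26  0.2   1.84 -0.06  1.04 -0.17] [-0.27  1.15  0.17]
seam_0 [309. 178.] 0.97 [0.5054 0.0849 0.047 ]
seam_0 [284. 260.] 0.9 [ 0.4777 -0.0122  0.047 ]
seam_0 [286. 282.] 0.73 [ 0.4804 -0.0425  0.047 ]
seam_0 [287. 242.] 0.71 [0.4816 0.0101 0.047 ]
seam_0 [324. 164.] 0.7 [0.5215 0.1005 0.047 ]
seam_0 [293. 220.] 0.64 [0.4879 0.037  0.047 ]
seam_0 [293. 202.] 0.59 [0.4875 0.0579 0.047 ]
workboard [305. 220.] 0.8 [0.5012 0.0365 0.047 ]
workboard [287. 282.] 0.53 [ 0.4811 -0.0421  0.047 ]
hook_arm [285. 241.] 0.16 [0.4745 0.0844 0.22  ]
```

View pics/w1.png

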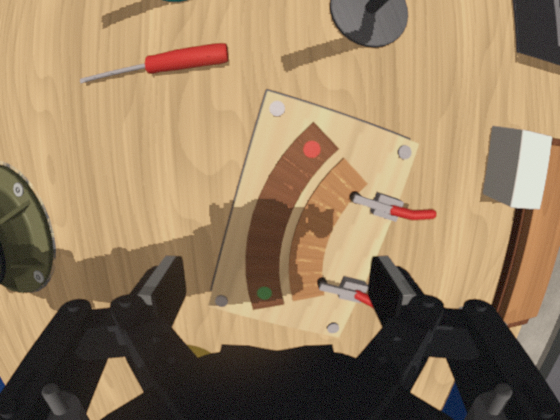

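Run:
```python
from h import *
z=np.load("w1.npz"); p,Rr,d=z["p"],R.from_rotvec(z["r"]),z["d"]; im=cv2.imread("pics/w1.png")
hsv=cv2.cvtColor(im,cv2.COLOR_BGR2HSV).astype(int);H,S,V=[hsv[...,k] for k in range(3)]
vv,uu=np.mgrid[:420,:560]; box=lambda a,b,c,e:(uu>=a)&(uu<=b)&(vv>=c)&(vv<=e)
P=wdepth(uu,vv,d,p,Rr)
D={}
for n,m in(("g",box(255,277,283,303)&(H>40)&(H<90)&(S>90)),("r",box(300,324,138,160)&((H<6)|(H>174))&(S>150)&(V>140))):
    D[n]=wz(uu[m].mean(),vv[m].mean(),.052,p,Rr); print(n,m.sum(),uu[m].mean(),vv[m].mean(),D[n].round(4),np.median(P[m],0).round(4))
g,r=D["g"][:2],D["r"][:2]; c=np.linalg.norm(r-g); u=(r-g)/c; n=np.array([u[1],-u[0]]); print("chord",c,"n",n)
# board rectangle: depth plane
m=box(215,415,95,310)&(d>0)&(P[...,2]>.03)&(P[...,2]<.065); q=P[m]
for _ in range(3):
    A=np.c_[q[:,:2]-[.5,.03],np.ones(len(q))]; k=np.linalg.lstsq(A,q[:,2],rcond=None)[0]; res=q[:,2]-A@k; q=q[abs(res)<2*res.std()]
print("plane at (.5,.03)",k.round(4),res.std())
# radius profile about candidate centre: brightness and depth residual vs radius
rd=c/2/np.sin(.45); C=(g+r)/2+n*rd*np.cos(.45); print("Rdots",rd,"C",C)
W=wz(uu,vv,.05,p,Rr); rad=np.hypot(W[...,0]-C[0],W[...,1]-C[1]); ang=np.arctan2(W[...,1]-C[1],W[...,0]-C[0])-np.arctan2(-n[1],-n[0])
ang=(ang+np.pi)%(2*np.pi)-np.pi
A=np.c_[P.reshape(-1,3)[:,:2]-[.5,.03],np.ones(420*560)]; rs=(P[...,2]-(A@k).reshape(420,560))
for R0 in np.arange(.14,.24,.003):
    m=(abs(rad-R0)<.0015)&(abs(ang)<.4)&(d>0); print(round(R0,3),m.sum(),np.round(im[m].mean(0)).tolist(),np.round(np.median(rs[m])*1000,2))
s=im.copy()
big=cv2.resize(im[110:320,200:400],None,fx=2.8,fy=2.8,interpolation=cv2.INTER_CUBIC); cv2.imwrite("pics/c2.png",big)
```

```text
g 133 263.9398496240602 292.54887218045116 [ 0.4531 -0.0547  0.052 ] [ 0.4533 -0.053   0.0554]
r 223 311.30044843049325 149.08520179372198 [0.5067 0.1178 0.052 ] [0.5064 0.1179 0.0524]
chord 0.18065000184853303 n [ 0.9549071  -0.29690475]
plane at (.5,.03) [-0.014  -0.0196  0.0498] 0.0029695669356205956
Rdots 0.20766013359846675 C [ 0.65845507 -0.0240093 ]
0.14 230 [83.0, 126.0, 173.0] 3.56
0.143 235 [81.0, 123.0, 171.0] 3.66
0.146 240 [79.0, 120.0, 167.0] 3.64
0.149 248 [79.0, 120.0, 167.0] 3.57
0.152 256 [81.0, 122.0, 169.0] 3.58
0.155 260 [83.0, 125.0, 174.0] 3.46
0.158 264 [83.0, 126.0, 174.0] 3.54
0.161 272 [81.0, 122.0, 170.0] 3.5
0.164 281 [78.0, 117.0, 164.0] 3.47
0.167 284 [73.0, 111.0, 156.0] 3.53
0.17 296 [66.0, 100.0, 143.0] 3.51
0.173 293 [66.0, 100.0, 142.0] 3.46
0.176 302 [74.0, 106.0, 140.0] 0.79
0.179 313 [109.0, 145.0, 171.0] -2.52
0.182 319 [113.0, 150.0, 174.0] -2.71
0.185 319 [115.0, 152.0, 175.0] -2.72
0.188 331 [64.0, 90.0, 122.0] 3.27
0.191 332 [49.0, 71.0, 107.0] 3.3
0.194 346 [49.0, 70.0, 107.0] 3.35
0.197 341 [49.0, 70.0, 107.0] 3.22
0.2 360 [49.0, 71.0, 107.0] 3.22
0.203 354 [50.0, 71.0, 108.0] 3.25
0.206 374 [49.0, 70.0, 107.0] 3.27
0.209 371 [49.0, 71.0, 107.0] 3.14
0.212 376 [49.0, 71.0, 107.0] 3.19
0.215 389 [50.0, 71.0, 107.0] 3.13
0.218 384 [50.0, 72.0, 109.0] 3.16
0.221 400 [50.0, 72.0, 109.0] 3.06
0.224 390 [51.0, 73.0, 110.0] 3.06
0.227 415 [74.0, 103.0, 133.0] 2.33
0.23 403 [115.0, 153.0, 178.0] -3.04
0.233 428 [116.0, 153.0, 179.0] -2.99
0.236 414 [119.0, 157.0, 183.0] -3.07
0.239 435 [119.0, 157.0, 182.0] -3.05
```

View pics/c2.png

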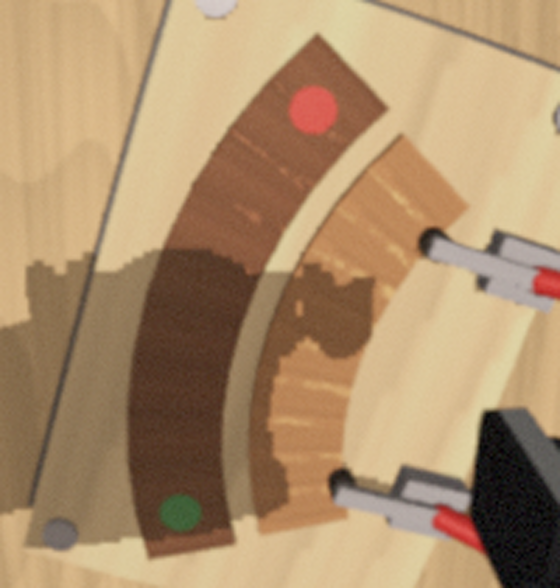

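Run:
```python
from h import *
from scipy.optimize import least_squares
z=np.load("w1.npz"); p,Rr,d=z["p"],R.from_rotvec(z["r"]),z["d"]; im=cv2.imread("pics/w1.png")
vv,uu=np.mgrid[:420,:560]; P=wdepth(uu,vv,d,p,Rr)
C=np.array([.65846,-.02401]); n=np.array([.95491,-.2969]); t=np.array([.2969,.95491]) # t: board +y
rad=np.hypot(P[...,0]-C[0],P[...,1]-C[1]); s=(P[...,:2]-C)@t; a=np.arctan2(s,-(P[...,:2]-C)@n)
fl=(d>0)&(abs(a)<.62)&(((rad>.232)&(rad<.245)&(P[...,2]<.06)&(P[...,2]>.03))|((rad>.1795)&(rad<.1845)))
q=P[fl]
for _ in range(4):
    A=np.c_[(q[:,:2]-C)@t,(q[:,:2]-C)@n,np.ones(len(q))]; k=np.linalg.lstsq(A,q[:,2],rcond=None)[0]; r=q[:,2]-A@k; q=q[abs(r)<2.5*r.std()]
print("floor fit: slope_t,slope_n,z0",k.round(4),r.std().round(5),len(q))
ok=(d>0)&(rad>.165)&(rad<.2)&(abs(a)<.5)
rs=P[...,2]-(s*k[0]+((P[...,:2]-C)@n)*k[1]+k[2])
for lo,hi in((-.5,-.35),(-.2,0),(0,.2),(.35,.5)):
    print(lo,[round(float(np.median(rs[ok&(a>lo)&(a<hi)&(abs(rad-x)<.0012)])*1000),1) for x in np.arange(.170,.195,.0015)])
m=ok&(rs<.003); g=P[m][:,:2]
f=lambda c:np.hypot(*(g-c).T)-.18
sol=least_squares(f,C,loss="soft_l1",f_scale=.003); print("C180",sol.x,np.sqrt(np.mean(sol.fun**2)),m.sum(), (sol.x-C)@t,(sol.x-C)@n)
f2=lambda c:np.hypot(*(g-c[:2]).T)-c[2]; s2=least_squares(f2,[*C,.18]); print("free",s2.x)
Cc=sol.x
# colour-based edges with all pale/dark by angle
W=wz(uu,vv,.05,p,Rr)
# seam pts: theta axis is board -n through dots' mid
for k in range(7):
    th=(k-3)*27/180; q=Cc+.18*(-n*np.cos(th)+t*np.sin(th)); print(k,q.round(4))
```

```text
floor fit: slope_t,slope_n,z0 [0.3692 2.7518 0.6663] 0.08372 4792
-0.5 [-160.1, -154.4, -151.9, -148.0, -147.6, -144.5, -141.4, -137.9, -133.6, -131.0, -125.2, -120.3, -111.6, -107.8, -102.6, -99.8, -95.8]
-0.2 [-141.9, -137.8, -133.3, -129.4, -128.2, -126.8, -122.9, -118.9, -114.7, -110.5, -106.0, -102.1, -91.3, -87.4, -83.5, -79.4, -75.0]
0 [-154.9, -150.0, -145.6, -142.1, -141.3, -139.7, -136.2, -131.8, -127.0, -123.4, -119.9, -113.3, -104.8, -101.5, -97.6, -93.8, -89.3]
0.35 [57.6, 61.3, 65.5, 71.5, 79.9, 90.7, 105.2, 110.4, 110.1, 78.0, 77.7, 80.7, 82.4, 88.2, 108.3, 114.8, 127.6]
C180 [ 0.65516031 -0.02462221] 0.010167098758023425 4676 -0.001564285082168669 -0.0029691431077676755
free [ 0.65937851 -0.02480189  0.18402949]
0 [ 0.4771 -0.0513]
1 [ 0.4752 -0.0244]
2 [0.4772 0.0025]
3 [0.4833 0.0288]
4 [0.4932 0.0539]
5 [0.5067 0.0772]
6 [0.5236 0.0983]
```

```bash
cat > fit.py <<'E'
from h import *
from scipy.optimize import least_squares
z=np.load("w1.npz"); p,Rr,d=z["p"],R.from_rotvec(z["r"]),z["d"]
vv,uu=np.mgrid[:420,:560]; P=wdepth(uu,vv,d,p,Rr)
C=np.array([.65846,-.02401]); n=np.array([.95491,-.2969]); t=np.array([.2969,.95491])
rel=P[...,:2]-C; rad=np.hypot(*np.moveaxis(rel,-1,0)); s=rel@t; x=rel@n; a=np.arctan2(s,-x)
zz=(d>0)&(P[...,2]<.062)&(P[...,2]>.03)&(abs(a)<.6)
q=P[zz&(((rad>.231)&(rad<.24)&(abs(a)<.35))|((rad>.180)&(rad<.1845)&(abs(a)<.5)))]
for _ in range(4):
    A=np.c_[(q[:,:2]-C)@t,np.ones(len(q))]; k=np.linalg.lstsq(A,q[:,2],rcond=None)[0]; r=q[:,2]-A@k; q=q[abs(r)<2.5*r.std()]
print("floor slope_t,z at s=0",k.round(4),r.std().round(5),len(q))
rs=P[...,2]-(s*k[0]+k[1]); ok=zz&(rad>.165)&(rad<.2)&(abs(a)<.5)
for lo,hi in((-.5,-.35),(-.2,0),(0,.2),(.35,.5)):
    print(lo,[round(float(np.median(rs[ok&(a>lo)&(a<hi)&(abs(rad-X)<.0012)])*1000),1) for X in np.arange(.170,.195,.0015)])
m=ok&(rs<.003); g=P[m][:,:2]
sol=least_squares(lambda c:np.hypot(*(g-c).T)-.18,C,loss="soft_l1",f_scale=.003); print("C180",sol.x,np.sqrt(np.mean(sol.fun**2)),m.sum(),(sol.x-C)@t,(sol.x-C)@n)
print("free",least_squares(lambda c:np.hypot(*(g-c[:2]).T)-c[2],[*C,.18]).x)
for k in range(7):
    th=(k-3)*27/180; Q=sol.x+.18*(-n*np.cos(th)+t*np.sin(th)); print(k,Q.round(4))
E
python3 fit.py
```

```text
floor slope_t,z at s=0 [-0.016   0.0473] 0.00067 1647
-0.5 [5.9, 6.1, 6.2, 6.1, 0.5, 0.3, 0.4, 0.1, 0.3, 0.2, 0.2, 1.4, 6.0, 5.9, 5.9, 5.9, 6.0]
-0.2 [6.0, 6.0, 6.1, 5.9, 3.4, -0.0, 0.0, -0.1, -0.1, -0.2, -0.0, 0.4, 6.1, 6.3, 6.1, 6.0, 6.1]
0 [6.0, 6.2, 6.2, 5.9, 4.1, 0.4, 0.1, 0.0, 0.1, 0.0, -0.1, 0.5, 6.0, 6.1, 6.1, 6.0, 6.2]
0.35 [5.9, 5.8, 5.8, 5.9, 4.8, 0.5, -0.2, -0.2, -0.2, -0.2, -0.0, 1.1, 5.8, 5.8, 6.1, 6.1, 6.0]
C180 [ 0.65718555 -0.0242485 ] 0.00309453985098969 1388 -0.0006061254468612856 -0.001146171434955403
free [ 0.66030619 -0.02524937  0.18314557]
0 [ 0.4792 -0.0509]
1 [ 0.4772 -0.024 ]
2 [0.4792 0.0029]
3 [0.4853 0.0292]
4 [0.4952 0.0543]
5 [0.5088 0.0776]
6 [0.5257 0.0986]
```

Run:
```python
from h import *
p,Rr,s=now()
for r in rows(p,Rr,np.array([.575,-.315,.30]),pose(-34.5),8,1): print(r)
```

```text
[-0.253, 0.065, -0.03, -0.0, 0.0, 0.024, 1]
[-0.247, 0.085, -0.03, -0.0, 0.0, 0.024, 1]
[-0.241, 0.103, -0.029, -0.0, 0.0, 0.024, 1]
[-0.232, 0.12, -0.03, -0.0, 0.0, 0.024, 1]
[-0.222, 0.138, -0.03, -0.0, 0.0, 0.024, 1]
[-0.211, 0.154, -0.03, -0.0, 0.0, 0.024, 1]
[-0.199, 0.169, -0.03, -0.0, 0.0, 0.024, 1]
[-0.186, 0.184, -0.029, -0.0, 0.0, 0.024, 1]
```

Call:
{"api": "step_arm", "payload": {
  "increments": [
    [-0.253,0.065,-0.03,0,0,0.024,1],
    [-0.247,0.085,-0.03,0,0,0.024,1],
    [-0.241,0.103,-0.03,0,0,0.024,1],
    [-0.232,0.12,-0.03,0,0,0.024,1],
    [-0.222,0.138,-0.03,0,0,0.024,1],
    [-0.211,0.154,-0.03,0,0,0.024,1],
    [-0.199,0.169,-0.03,0,0,0.024,1],
    [-0.186,0.184,-0.03,0,0,0.024,1],
    [0,0,0,0,0,0,1]
  ]
}}

```text
time: 4.82
position: [0.5744, -0.3192, 0.3019]
eef_rot: [2.78, 1.456, 0.0]
wrist_force: [0.6, -0.3, -0.3]
opening: 0.0855
grip_force: 0.0
```

Run:
```python
from h import *
p,Rr,s=now(); print(p.round(4),Rr.as_rotvec().round(3),s["time"],s["q"].round(2))
im,d=cams.grab_frame("wrist"); cv2.imwrite("pics/w2.png",im); np.savez("w2.npz",d=d,p=p,r=Rr.as_rotvec())
vv,uu=np.mgrid[:420,:560]; P=wdepth(uu,vv,d,p,Rr)
T=np.stack(list((Rr.inv().apply((P-p).reshape(-1,3))).T),-1).reshape(P.shape)
hsv=cv2.cvtColor(im,cv2.COLOR_BGR2HSV).astype(int);H,S,V=[hsv[...,k] for k in range(3)]
m=(d>0)&(P[...,2]>.183)&(P[...,2]<.197)&(H<20)&(S>150)&(abs(T[...,0])<.09)&(abs(T[...,1])<.09)
nl,lab,st,ct=cv2.connectedComponentsWithStats(m.astype(np.uint8))
for k in range(1,nl):
    if st[k,4]>40:
        q=P[lab==k]; print(st[k],ct[k].round(1),cv2.minAreaRect((q[:,:2]*1000).astype(np.float32)),np.median(q[:,2]).round(4),"tool",T[lab==k].mean(0).round(4))
```

```text
[ 0.5744 -0.3192  0.3019] [2.78  1.456 0.   ] 4.825 [ 0.23  0.54  0.44  1.29 -0.22  1.35  0.05]
[260 142  35  31 408] [278.9 159.3] ((594.398681640625, -291.1357116699219), (23.422405242919922, 27.127368927001953), 55.04914474487305) 0.1895 tool [0.0332 0.0015 0.1125]
[260 214  33  29 878] [276.3 227.9] ((559.2749633789062, -340.10382080078125), (23.5006160736084, 27.16514015197754), 55.85436248779297) 0.1896 tool [-0.0244 -0.0006  0.1126]
```

View pics/w2.png

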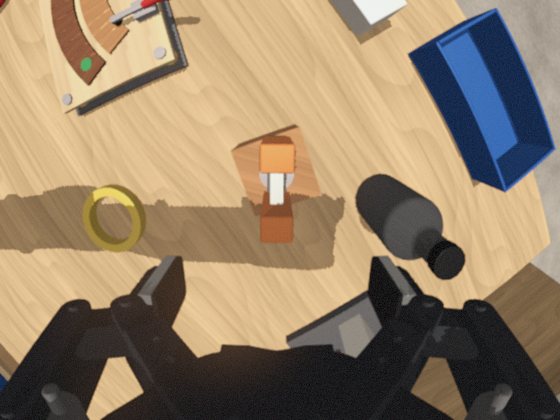

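Call:
{"api": "step_arm", "payload": {
  "increments": [
    [0.1725,0.002,0.1,0,0,0.001,1],
    [0,0,0.21,0,0,0,1],
    [0,0,0.21,0,0,0,1],
    [0,0,0.15,0,0,0,1],
    [0,0,0.06,0,0,0,1],
    [0,0,0,0,0,0,1]
  ],
  "grip_force": 55
}}

```text
time: 5.62
position: [0.5946, -0.2862, 0.1546]
eef_rot: [-2.782, -1.459, -0.001]
wrist_force: [0.7, 0.1, 0.3]
opening: 0.0855
grip_force: 0.0
```

Run:
```python
from h import *
p,Rr,s=now(); print(p.round(4),Rr.as_rotvec().round(3),s["time"],s["wrist_force"].round(2))
q=Rr.inv().apply(np.array([[.5944,-.2911,.1895],[.5593,-.3401,.1895]])-p); print(q.round(4))
```

```text
[ 0.5946 -0.2862  0.1546] [-2.782e+00 -1.459e+00 -1.000e-03] 5.625 [0.74 0.11 0.27]
[[-0.0041  0.0026 -0.0349]
 [-0.0643  0.0016 -0.0349]]
```

Call:
{"api": "step_arm", "payload": {
  "increments": [
    [-0.02,0.012,0,0,0,0,1],
    [0,0,0,0,0,0,1],
    [0,0,0,0,0,0,-1],
    [0,0,0,0,0,0,-1],
    [0,0,0,0,0,0,-1],
    [0,0,0,0,0,0,-1],
    [0,0,0,0,0,0,-1],
    [0,0,0,0,0,0,-1]
  ],
  "grip_force": 55
}}

```text
time: 6.62
position: [0.5938, -0.2922, 0.1541]
eef_rot: [2.784, 1.456, 0.001]
wrist_force: [1.1, 0.9, 1.8]
opening: 0.0272
grip_force: 54.5
```

Run:
```python
from h import *
p,Rr,s=now(); print(p.round(4),Rr.as_rotvec().round(3),s["time"],s["wrist_force"].round(2),s["opening"],s["grip_force"])
q=Rr.inv().apply(np.array([[.5944,-.2911,.1895],[.5593,-.3401,.1895]])-p); print(q.round(4))
```

```text
[ 0.5938 -0.2922  0.1541] [2.784e+00 1.456e+00 1.000e-03] 6.625 [1.1  0.91 1.85] 0.027195640171054816 54.49122726917267
[[ 0.0013 -0.0002 -0.0354]
 [-0.059  -0.001  -0.0354]]
```

Run:
```python
from h import *
p,Rr,s=now()
p1=p+[0,0,.12]
for r in rows(p1,Rr,np.array([.4795,-.0218,.264]),pose(0),9,-1): print(r)
```

```text
[0.087, -0.138, 0.006, 0.0, -0.0, -0.0215, -1]
[0.096, -0.132, 0.005, 0.0, -0.0, -0.0215, -1]
[0.105, -0.124, 0.006, 0.0, -0.0, -0.0215, -1]
[0.114, -0.118, 0.005, 0.0, -0.0, -0.0215, -1]
[0.12, -0.11, 0.006, 0.0, -0.0, -0.0215, -1]
[0.128, -0.101, 0.005, 0.0, -0.0, -0.0215, -1]
[0.135, -0.092, 0.006, 0.0, -0.0, -0.0215, -1]
[0.14, -0.083, 0.006, 0.0, -0.0, -0.0215, -1]
[0.146, -0.073, 0.005, 0.0, -0.0, -0.0215, -1]
```

Call:
{"api": "step_arm", "payload": {
  "increments": [
    [0,0,-0.1,0,0,0,-1],
    [0,0,-0.2,0,0,0,-1],
    [0,0,-0.2,0,0,0,-1],
    [0,0,-0.1,0,0,0,-1],
    [0,0,0,0,0,0,-1]
  ]
}}

```text
time: 7.25
position: [0.5938, -0.2928, 0.275]
eef_rot: [2.783, 1.455, 0.002]
wrist_force: [-0.7, -0.2, -2.7]
opening: 0.0272
grip_force: 54.9
```

Call:
{"api": "step_arm", "payload": {
  "increments": [
    [0.087,-0.138,0.006,0,0,-0.0215,-1],
    [0.096,-0.132,0.006,0,0,-0.0215,-1],
    [0.105,-0.124,0.006,0,0,-0.0215,-1],
    [0.114,-0.118,0.006,0,0,-0.0215,-1],
    [0.12,-0.11,0.006,0,0,-0.0215,-1],
    [0.128,-0.101,0.006,0,0,-0.0215,-1],
    [0.135,-0.092,0.006,0,0,-0.0215,-1],
    [0.14,-0.083,0.006,0,0,-0.0215,-1],
    [0.146,-0.073,0.006,0,0,-0.0215,-1],
    [0,0,0,0,0,0,-1],
    [0,0,0,0,0,0,-1],
    [0,0,0,0,0,0,-1]
  ]
}}

```text
time: 8.75
position: [0.4794, -0.0228, 0.2627]
eef_rot: [-2.223, -2.22, 0.001]
wrist_force: [0.1, -0.2, -2.5]
opening: 0.0275
grip_force: 55.4
```

Run:
```python
from h import *
for k in range(3):
    p,Rr,s=now(); print(p.round(4),Rr.as_rotvec().round(3),s["time"],s["wrist_force"].round(2),s["moment"].round(3),s["opening"].round(4),s["q"].round(2))
    im,d=cams.grab_frame(["side","top","wrist"][k]); 
    if k!=2:
        for l in("stylus","loop"): print(l,[(np.round(m["uv"],1).tolist(),round(m["confidence"],2)) for m in cams.mark_of(l,["side","top"][k])][:2])
    cv2.imwrite("pics/%s3.png"%["side","top","wrist"][k],im)
a=cv2.imread("pics/side3.png")[100:310,180:380]; b=cv2.imread("pics/wrist3.png")[100:420,130:430]
cv2.imwrite("pics/m3.png",np.hstack([cv2.resize(a,(400,420)),cv2.resize(b,(394,420))]))
```

```text
Traceback (most recent call last):
AttributeError: 'float' object has no attribute 'round'
```

Run:
```python
from h import *
for k in range(3):
    p,Rr,s=now(); print(p.round(4),Rr.as_rotvec().round(3),s["time"],s["wrist_force"].round(2),s["moment"].round(3),s["q"].round(2))
    im,d=cams.grab_frame(["side","top","wrist"][k]); 
    if k!=2:
        for l in("stylus","loop"): print(l,[(np.round(m["uv"],1).tolist(),round(m["confidence"],2)) for m in cams.mark_of(l,["side","top"][k])][:2])
    cv2.imwrite("pics/%s3.png"%["side","top","wrist"][k],im)
a=cv2.imread("pics/side3.png")[100:310,180:380]; b=cv2.imread("pics/wrist3.png")[100:420,130:430]
cv2.imwrite("pics/m3.png",np.hstack([cv2.resize(a,(400,420)),cv2.resize(b,(394,420))]))
```

```text
[ 0.4794 -0.0228  0.2627] [-2.223e+00 -2.220e+00  1.000e-03] 8.75 [ 0.07 -0.25 -2.53] [ 0.103 -0.02   0.003] [-0.2   0.26  0.26  1.82 -0.07  1.07  0.08]
stylus [([276.1, 211.8], 0.71), ([200.4, 170.7], 0.57)]
loop [([278.0, 199.0], 0.87), ([423.6, 355.8], 0.18)]
[ 0.4795 -0.0225  0.2629] [-2.222e+00 -2.221e+00  1.000e-03] 8.9 [-0.49 -0.83 -2.52] [ 0.036 -0.063 -0.006] [-0.2   0.26  0.26  1.82 -0.07  1.08  0.08]
stylus []
loop [([283.4, 245.7], 0.57), ([356.5, 286.2], 0.41)]
[ 0.4794 -0.0221  0.2631] [ 2.221  2.221 -0.   ] 9.05 [-0.37 -0.78 -2.27] [0.061 0.009 0.047] [-0.2   0.26  0.26  1.82 -0.07  1.08  0.08]
```

View pics/m3.png

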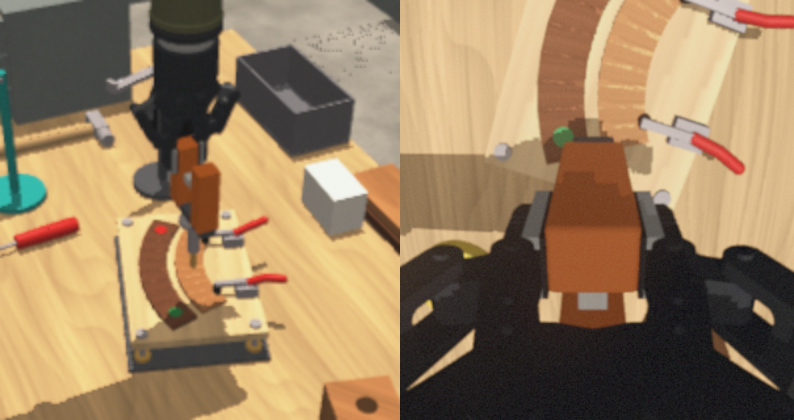

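Run:
```python
from h import *
i=cams.camera_info("side"); f=210/np.tan(np.radians(i["fovy"])/2); M=i["camera_from_world"]
for n,q in(("tip",[.4789,-.0512,.1235]),("collar",[.4789,-.0512,.1985]),("top",[.4789,-.0512,.2985]),("farpost",[.4789,-.0812,.2985])):
    c=M@np.r_[q,1]; print(n,(c[:2]/c[2]*f+[i["cx"],i["cy"]]).round(1))
a=cv2.imread("pics/side3.png")[150:245,240:320]; cv2.imwrite("pics/tip3.png",cv2.resize(a,None,fx=6,fy=6,interpolation=cv2.INTER_CUBIC))
```

```text
tip [275.6 234.1]
collar [276.  211.4]
top [276.6 178.1]
farpost [282.1 184.8]
```

View pics/tip3.png

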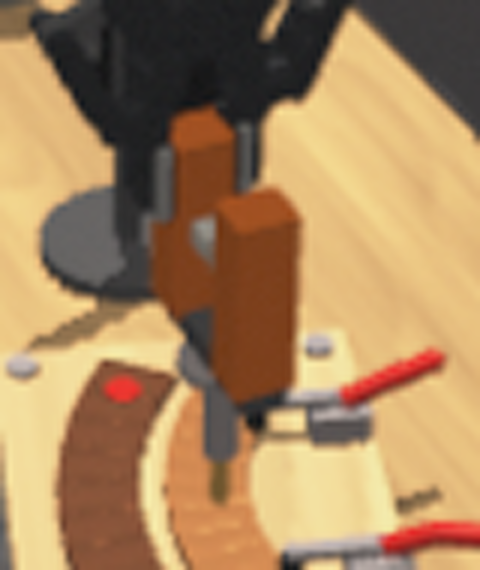

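Call:
{"api": "step_arm", "payload": {
  "increments": [
    [0,0,0.12,0,0,0,-1],
    [0,0,0.15,0,0,0,-1],
    [0,0,0.07,0,0,0,-1],
    [0,0,0,0,0,0,-1],
    [0,0,0,0,0,0,-1],
    [0,0,0,0,0,0,-1]
  ]
}}

```text
time: 9.85
position: [0.48, -0.0219, 0.196]
eef_rot: [2.22, 2.221, 0.002]
wrist_force: [0.6, 0.1, -1.6]
opening: 0.027
grip_force: 55.4
```

Call:
{"api": "step_arm", "payload": {
  "increments": [
    [0,0,0.01,0,0,0,-1],
    [0,0,0.01,0,0,0,-1],
    [0,0,0.01,0,0,0,-1],
    [0,0,0,0,0,0,-1]
  ]
}}

```text
time: 10.35
position: [0.4793, -0.0218, 0.1889]
eef_rot: [-2.22, -2.222, 0.001]
wrist_force: [1.5, -0.4, -1.1]
opening: 0.0274
grip_force: 55.4
```

Call:
{"api": "step_arm", "payload": {
  "increments": [
    [0,0,0.006,0,0,0,-1],
    [0,0,0,0,0,0,-1]
  ]
}}

```text
time: 10.6
position: [0.4794, -0.0218, 0.1879]
eef_rot: [-2.221, -2.222, 0.0]
wrist_force: [-0.5, -0.0, -1.5]
opening: 0.0278
grip_force: 55.4
```

Call:
{"api": "step_arm", "payload": {
  "increments": [
    [0,0,0.005,0,0,0,-1],
    [0,0,0,0,0,0,-1]
  ]
}}

```text
time: 10.85
position: [0.4795, -0.0218, 0.187]
eef_rot: [2.221, 2.222, 0.0]
wrist_force: [-1.0, -0.1, -0.7]
opening: 0.0275
grip_force: 55.6
```

Call:
{"api": "step_arm", "payload": {
  "increments": [
    [0,0,0.006,0,0,0,-1],
    [0,0,0,0,0,0,-1]
  ]
}}

```text
time: 11.1
position: [0.4795, -0.0218, 0.1858]
eef_rot: [2.221, 2.222, 0.0]
wrist_force: [-0.5, 0.4, 1.3]
opening: 0.0274
grip_force: 55.7
```

Run:
```python
from h import *
p,Rr,s=now()
# average several readings using camera calls (0.05 s each)
F=[];Z=[]
for k in range(6):
    cams.grab_frame("side"); p,Rr,s=now(); F.append(s["wrist_force"]);Z.append(p)
print(np.mean(F,0).round(2),np.std(F,0).round(2),np.mean(Z,0).round(4),s["time"])
```

```text
[-0.31  0.09  0.65] [0.66 0.25 0.49] [ 0.4795 -0.0218  0.1858] 11.4
```

Run:
```python
from h import *
C=np.array([.65685,-.02413]); n=np.array([.95491,-.2969]); t=np.array([.2969,.95491])
pt=lambda k:C+.18*(-n*np.cos((k-3)*.15)+t*np.sin((k-3)*.15))
for h in range(12):
    k=h/2; a=pt(k);b=pt(k+.5);m=pt(k+.25)
    print(k,"TCPxy start",(a+[.0005,.029]).round(4),"row(6) first3",((m-a)/3/.2)[::-1].round(4),"last3",((b-m)/3/.2)[::-1].round(4),"zrow(6)",round(.016*((b-a)@t)/6/.2,5))
```

```text
0.0 TCPxy start [ 0.4793 -0.0218] row(6) first3 [ 0.0112 -0.0015] last3 [ 0.0112 -0.001 ] zrow(6) 0.00016
0.5 TCPxy start [ 0.4778 -0.0084] row(6) first3 [ 0.0112 -0.0006] last3 [ 0.0112 -0.0002] zrow(6) 0.00017
1.0 TCPxy start [0.4773 0.0051] row(6) first3 [0.0112 0.0002] last3 [0.0112 0.0006] zrow(6) 0.00017
1.5 TCPxy start [0.4779 0.0186] row(6) first3 [0.0112 0.0011] last3 [0.0112 0.0015] zrow(6) 0.00018
2.0 TCPxy start [0.4794 0.032 ] row(6) first3 [0.0111 0.0019] last3 [0.011  0.0023] zrow(6) 0.00018
2.5 TCPxy start [0.4819 0.0453] row(6) first3 [0.0109 0.0027] last3 [0.0108 0.0031] zrow(6) 0.00018
3.0 TCPxy start [0.4855 0.0583] row(6) first3 [0.0107 0.0035] last3 [0.0105 0.0039] zrow(6) 0.00018
3.5 TCPxy start [0.49  0.071] row(6) first3 [0.0104 0.0043] last3 [0.0102 0.0047] zrow(6) 0.00018
4.0 TCPxy start [0.4954 0.0834] row(6) first3 [0.01   0.0051] last3 [0.0098 0.0055] zrow(6) 0.00018
4.5 TCPxy start [0.5017 0.0953] row(6) first3 [0.0096 0.0058] last3 [0.0094 0.0062] zrow(6) 0.00017
5.0 TCPxy start [0.5089 0.1067] row(6) first3 [0.0092 0.0065] last3 [0.0089 0.0069] zrow(6) 0.00017
5.5 TCPxy start [0.517  0.1176] row(6) first3 [0.0086 0.0072] last3 [0.0084 0.0075] zrow(6) 0.00016
```

Call:
{"api": "step_arm", "payload": {
  "increments": [
    [0.0112,-0.0015,0.001,0,0,0,-1],
    [0.0112,-0.0015,0.001,0,0,0,-1],
    [0.0112,-0.0015,0.001,0,0,0,-1],
    [0.0112,-0.001,0.0002,0,0,0,-1],
    [0.0112,-0.001,0.0002,0,0,0,-1],
    [0.0112,-0.001,0.0002,0,0,0,-1]
  ]
}}

```text
time: 12.15
position: [0.4779, -0.0083, 0.185]
eef_rot: [2.221, 2.222, -0.0]
wrist_force: [0.9, -1.6, 0.9]
opening: 0.0275
grip_force: 55.8
```

Call:
{"api": "step_arm", "payload": {
  "increments": [
    [0.0112,-0.0006,0.0002,0,0,0,-1],
    [0.0112,-0.0006,0.0002,0,0,0,-1],
    [0.0112,-0.0006,0.0002,0,0,0,-1],
    [0.0112,-0.0002,0.0002,0,0,0,-1],
    [0.0112,-0.0002,0.0002,0,0,0,-1],
    [0.0112,-0.0002,0.0002,0,0,0,-1]
  ]
}}

```text
time: 12.9
position: [0.4774, 0.0052, 0.1847]
eef_rot: [-2.221, -2.222, 0.0]
wrist_force: [0.2, -3.1, 1.1]
opening: 0.0273
grip_force: 55.8
```

```bash
cat > avg.py <<'E'
from h import *
F=[];Z=[]
for k in range(4):
    cams.grab_frame("side"); p,Rr,s=now(); F.append(np.r_[s["wrist_force"],s["moment"]]);Z.append(p)
print(np.mean(F,0).round(2),np.std(F,0).round(2),np.mean(Z,0).round(4),s["time"])
E
python3 avg.py
```

```text
[ 0.05 -1.3   1.55 -0.48  0.    0.01] [0.39 0.49 0.44 0.13 0.02 0.03] [0.4774 0.0055 0.1847] 13.1
```

Call:
{"api": "step_arm", "payload": {
  "increments": [
    [0.0112,0.0002,0.0001,0,0,0,-1],
    [0.0112,0.0002,0.0001,0,0,0,-1],
    [0.0112,0.0002,0.0001,0,0,0,-1],
    [0.0112,0.0006,0.0001,0,0,0,-1],
    [0.0112,0.0006,0.0001,0,0,0,-1],
    [0.0112,0.0006,0.0001,0,0,0,-1],
    [0.0112,0.0011,0.0001,0,0,0,-1],
    [0.0112,0.0011,0.0001,0,0,0,-1],
    [0.0112,0.0011,0.0001,0,0,0,-1]
  ]
}}

```text
time: 14.22
position: [0.4785, 0.0254, 0.1845]
eef_rot: [-2.221, -2.222, 0.0]
wrist_force: [-0.6, -3.1, 0.5]
opening: 0.0276
grip_force: 55.9
```

```bash
python3 avg.py
```

```text
[ 0.05 -1.1   1.24 -0.46  0.05  0.01] [0.45 0.82 0.2  0.09 0.01 0.02] [0.4786 0.0257 0.1846] 14.425
```

Call:
{"api": "step_arm", "payload": {
  "increments": [
    [0.0112,0.0015,0.0002,0,0,0,-1],
    [0.0112,0.0015,0.0002,0,0,0,-1],
    [0.0112,0.0015,0.0002,0,0,0,-1],
    [0.0111,0.0019,0.0002,0,0,0,-1],
    [0.0111,0.0019,0.0002,0,0,0,-1],
    [0.0111,0.0019,0.0002,0,0,0,-1],
    [0.011,0.0023,0.0002,0,0,0,-1],
    [0.011,0.0023,0.0002,0,0,0,-1],
    [0.011,0.0023,0.0002,0,0,0,-1]
  ]
}}

```text
time: 15.55
position: [0.4819, 0.0454, 0.1842]
eef_rot: [-2.221, -2.222, 0.0]
wrist_force: [-0.3, -2.8, 0.8]
opening: 0.0269
grip_force: 55.9
```

```bash
python3 avg.py
```

```text
[-0.43 -0.65  0.79 -0.44  0.06  0.  ] [0.38 0.54 0.57 0.1  0.05 0.02] [0.4821 0.0457 0.1842] 15.75
```

Call:
{"api": "step_arm", "payload": {
  "increments": [
    [0.0109,0.0027,0.0004,0,0,0,-1],
    [0.0109,0.0027,0.0004,0,0,0,-1],
    [0.0109,0.0027,0.0004,0,0,0,-1],
    [0.0108,0.0031,0.0004,0,0,0,-1],
    [0.0108,0.0031,0.0004,0,0,0,-1],
    [0.0108,0.0031,0.0004,0,0,0,-1],
    [0.0107,0.0035,0.0004,0,0,0,-1],
    [0.0107,0.0035,0.0004,0,0,0,-1],
    [0.0107,0.0035,0.0004,0,0,0,-1]
  ]
}}

```text
time: 16.88
position: [0.4875, 0.0647, 0.1835]
eef_rot: [-2.221, -2.222, 0.0]
wrist_force: [-1.3, -3.0, 1.1]
opening: 0.0277
grip_force: 55.9
```

```bash
python3 avg.py
```

```text
[-0.5  -1.3   1.65 -0.49  0.16  0.  ] [0.51 0.48 0.25 0.12 0.03 0.01] [0.4877 0.0651 0.1835] 17.075
```

Call:
{"api": "step_arm", "payload": {
  "increments": [
    [0.0105,0.0039,0.0002,0,0,0,-1],
    [0.0105,0.0039,0.0002,0,0,0,-1],
    [0.0105,0.0039,0.0002,0,0,0,-1],
    [0.0104,0.0043,0.0002,0,0,0,-1],
    [0.0104,0.0043,0.0002,0,0,0,-1],
    [0.0104,0.0043,0.0002,0,0,0,-1],
    [0.0102,0.0047,0.0002,0,0,0,-1],
    [0.0102,0.0047,0.0002,0,0,0,-1],
    [0.0102,0.0047,0.0002,0,0,0,-1]
  ]
}}

```text
time: 18.2
position: [0.4952, 0.0835, 0.1831]
eef_rot: [-2.221, -2.222, 0.0]
wrist_force: [-1.2, -2.8, 1.0]
opening: 0.027
grip_force: 55.9
```

```bash
python3 avg.py
```

```text
[-0.49 -1.27  1.32 -0.55  0.23 -0.01] [0.27 0.76 0.42 0.11 0.04 0.02] [0.4955 0.0838 0.1832] 18.4
```

At seam_4, with about 3.9 N on the tip.

Call:
{"api": "step_arm", "payload": {
  "increments": [
    [0.01,0.0051,0.0003,0,0,0,-1],
    [0.01,0.0051,0.0003,0,0,0,-1],
    [0.01,0.0051,0.0003,0,0,0,-1],
    [0.0098,0.0055,0.0003,0,0,0,-1],
    [0.0098,0.0055,0.0003,0,0,0,-1],
    [0.0098,0.0055,0.0003,0,0,0,-1],
    [0.0096,0.0058,0.0003,0,0,0,-1],
    [0.0096,0.0058,0.0003,0,0,0,-1],
    [0.0096,0.0058,0.0003,0,0,0,-1]
  ]
}}

```text
time: 19.52
position: [0.5051, 0.1011, 0.1826]
eef_rot: [-2.221, -2.222, 0.0]
wrist_force: [-1.3, -2.3, 2.1]
opening: 0.0275
grip_force: 55.9
```

```bash
python3 avg.py
```

```text
[-0.88 -1.3   1.42 -0.55  0.28 -0.04] [0.36 0.56 0.58 0.12 0.04 0.01] [0.5053 0.1014 0.1827] 19.725
```

Call:
{"api": "step_arm", "payload": {
  "increments": [
    [0.0094,0.0062,0.0002,0,0,0,-1],
    [0.0094,0.0062,0.0002,0,0,0,-1],
    [0.0094,0.0062,0.0002,0,0,0,-1],
    [0.0092,0.0065,0.0002,0,0,0,-1],
    [0.0092,0.0065,0.0002,0,0,0,-1],
    [0.0092,0.0065,0.0002,0,0,0,-1],
    [0.0089,0.0069,0.0002,0,0,0,-1],
    [0.0089,0.0069,0.0002,0,0,0,-1],
    [0.0089,0.0069,0.0002,0,0,0,-1]
  ]
}}

```text
time: 20.85
position: [0.5169, 0.1176, 0.1822]
eef_rot: [-2.221, -2.222, 0.0]
wrist_force: [-1.2, -2.3, 1.8]
opening: 0.0276
grip_force: 55.9
```

```bash
python3 avg.py
```

```text
[-0.63 -0.85  1.41 -0.46  0.36 -0.03] [0.44 0.66 0.49 0.11 0.03 0.02] [0.5172 0.1179 0.1823] 21.05
```

Call:
{"api": "step_arm", "payload": {
  "increments": [
    [0.0086,0.0072,0.0002,0,0,0,-1],
    [0.0086,0.0072,0.0002,0,0,0,-1],
    [0.0086,0.0072,0.0002,0,0,0,-1],
    [0.0084,0.0075,0.0002,0,0,0,-1],
    [0.0084,0.0075,0.0002,0,0,0,-1],
    [0.0084,0.0075,0.0002,0,0,0,-1],
    [0,0,0,0,0,0,-1],
    [0,0,0,0,0,0,-1],
    [0,0,0,0,0,0,-1]
  ]
}}

```text
time: 22.18
position: [0.5259, 0.128, 0.1822]
eef_rot: [2.22, 2.222, 0.001]
wrist_force: [0.2, -1.7, 2.6]
opening: 0.0274
grip_force: 55.9
```

```bash
python3 avg.py
```

```text
[-0.54 -0.9   1.45 -0.21  0.18 -0.02] [0.16 0.13 0.28 0.02 0.03 0.02] [0.5259 0.1279 0.1821] 22.375
```

Call:
{"api": "step_arm", "payload": {
  "increments": [
    [0,0,-0.05,0,0,0,-1],
    [0,0,-0.15,0,0,0,-1],
    [0,0,-0.25,0,0,0,-1],
    [0.06,0.04,-0.24,0,0,0,-1],
    [0.1,0.06,-0.2,0,0,-0.037,-1],
    [0.1,0.06,0,0,0,-0.037,-1],
    [0,0,0,0,0,-0.037,-1],
    [0,0,0,0,0,0,-1],
    [0,0,0,0,0,0,-1]
  ]
}}

```text
time: 23.5
position: [0.555, 0.1806, 0.3601]
eef_rot: [-1.805, -2.571, 0.0]
wrist_force: [-0.3, 0.4, -2.3]
opening: 0.0274
grip_force: 55.4
```

```bash
cat > hk.py <<'E'
from h import *
p,Rr,s=now(); print(p.round(4),Rr.as_rotvec().round(3),s["time"],s["wrist_force"].round(2),s["q"].round(2))
im,d=cams.grab_frame("wrist"); cv2.imwrite("pics/w4.png",im); np.savez("w4.npz",d=d,p=p,r=Rr.as_rotvec())
vv,uu=np.mgrid[:420,:560]; P=wdepth(uu,vv,d,p,Rr)
m=(d>0)&(np.hypot(P[...,0]-.5376,P[...,1]-.2747)<.075)&(P[...,2]>.206)&(P[...,2]<.25)&(vv<200)
q=P[m]; print(m.sum(),uu[m].min(),uu[m].max(),vv[m].min(),vv[m].max())
if m.sum()>50:
    b=q[(q[:,2]>.215)&(q[:,2]<.231)]; r=cv2.minAreaRect((b[:,:2]*1000).astype(np.float32)); print(r,np.median(b[:,2]))
    c=b[:,:2].mean(0); w=np.linalg.svd(b[:,:2]-c,full_matrices=False)[2][0]; w*=np.sign(w[0])
    print("axis az",np.degrees(np.arctan2(w[1],w[0])),"c",c,"range",((b[:,:2]-c)@w).min(),((b[:,:2]-c)@w).max())
    x=(q[:,:2]-c)@w; y=(q[:,:2]-c)@[-w[1],w[0]]
    for lo in np.arange(-.07,.07,.008):
        k=(x>=lo)&(x<lo+.008); 
        if k.sum()>5: print(lo.round(3),k.sum(),np.percentile(y[k],[2,50,98]).round(4),np.percentile(q[k,2],[5,50,95]).round(4))
E
python3 hk.py
```

```text
[0.555  0.1806 0.3601] [-1.805 -2.571  0.   ] 23.5 [-0.35  0.37 -2.25] [-0.45  0.37  0.15  1.38 -0.05  1.4   0.04]
2728 230 363 76 99
((539.6587524414062, 273.89764404296875), (110.23450469970703, 18.052692413330078), 19.74273681640625) 0.2237861845948223
axis az 20.019211208145556 c [0.54110888 0.27410795] range -0.05659198857827144 0.05368095423270737
-0.062 97 [-0.008  -0.0002  0.0091] [0.2315 0.2334 0.235 ]
-0.054 231 [-0.0081  0.0004  0.009 ] [0.222  0.2321 0.2346]
-0.046 202 [-0.0083  0.0002  0.0088] [0.222  0.2237 0.2247]
-0.038 189 [-0.0084  0.0001  0.0087] [0.2221 0.2237 0.2249]
-0.03 208 [-0.0085  0.      0.0086] [0.2221 0.2236 0.225 ]
-0.022 188 [-0.0086 -0.0001  0.0085] [0.2221 0.2237 0.2252]
-0.014 210 [-0.0086 -0.0001  0.0086] [0.222  0.2237 0.225 ]
-0.006 189 [-0.0085 -0.      0.0086] [0.2219 0.2236 0.2247]
0.002 209 [-0.0084  0.0001  0.0087] [0.2223 0.2237 0.2248]
0.01 189 [-0.0082  0.0002  0.0089] [0.2221 0.2238 0.225 ]
0.018 189 [-0.0084 -0.0003  0.0083] [0.2223 0.2237 0.2248]
0.026 199 [-0.0087 -0.0002  0.0086] [0.2217 0.2237 0.2248]
0.034 206 [-0.0084 -0.0001  0.0087] [0.2221 0.224  0.23  ]
0.042 179 [-0.0082  0.0001  0.0082] [0.224  0.2295 0.2308]
0.05 43 [-0.0057  0.0005  0.0059] [0.2285 0.2295 0.2305]
```

View pics/w4.png

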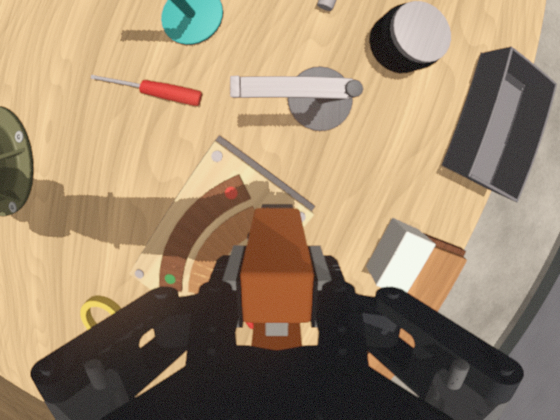

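Call:
{"api": "step_arm", "payload": {
  "increments": [
    [0,-0.19,0,0,0,0,-1],
    [0,-0.19,0,0,0,0,-1],
    [0.2,0,0,0,0,0,-1],
    [0.2,0,0,0,0,0,-1],
    [0.208,0,0.1,0,0,0,-1],
    [0,0,0.2,0,0,0,-1],
    [0,0,0.2,0,0,0,-1],
    [0,0,0.0325,0,0,0,-1],
    [0,0,0,0,0,0,-1],
    [0,0,0,0,0,0,-1]
  ]
}}

```text
time: 24.8
position: [0.4431, 0.2695, 0.2552]
eef_rot: [1.802, 2.572, 0.004]
wrist_force: [-0.2, -0.3, -1.3]
opening: 0.0276
grip_force: 56.4
```

Run:
```python
from h import *
p,Rr,s=now(); c=np.array([.5411,.2741]);w=np.array([.9397,.342]);v=np.array([-.342,.9397])
st=p+Rr.apply([-.029,-.0005,.064]); print(p.round(4),Rr.as_matrix()[:2,1].round(3),"stylus w,v,z",((st[:2]-c)@w).round(4),((st[:2]-c)@v).round(4),st[2].round(4),s["wrist_force"].round(2),s["time"])
```

```text
[0.4431 0.2695 0.2552] [0.94  0.342] stylus w,v,z -0.094 0.0003 0.1912 [-0.2  -0.26 -1.28] 24.8
```

Call:
{"api": "step_arm", "payload": {
  "increments": [
    [0,0.05,0,0,0,0,-1],
    [0,0.05,0,0,0,0,-1],
    [0,0.05,0,0,0,0,-1],
    [0,0.05,0,0,0,0,-1],
    [0,0.05,0,0,0,0,-1],
    [0,0.05,0,0,0,0,-1],
    [0,0.05,0,0,0,0,-1],
    [0,0.045,0,0,0,0,-1],
    [0,0,0,0,0,0,-1],
    [0,0,0,0,0,0,-1]
  ]
}}

```text
time: 26.05
position: [0.5161, 0.2962, 0.2534]
eef_rot: [-1.801, -2.574, 0.001]
wrist_force: [0.2, 0.3, -2.3]
opening: 0.0273
grip_force: 56.5
```

Run:
```python
from h import *
p,Rr,s=now(); c=np.array([.5411,.2741]);w=np.array([.9397,.342]);v=np.array([-.342,.9397])
st=p+Rr.apply([-.029,-.0005,.064]); print(p.round(4),"stylus w,v,z",((st[:2]-c)@w).round(4),((st[:2]-c)@v).round(4),st[2].round(4),s["wrist_force"].round(2),s["time"])
im,_=cams.grab_frame("side"); cv2.imwrite("pics/s5.png",cv2.resize(im[90:230,190:330],None,fx=4,fy=4,interpolation=cv2.INTER_CUBIC))
```

```text
[0.5161 0.2962 0.2534] stylus w,v,z -0.0165 0.0003 0.1894 [ 0.19  0.26 -2.33] 26.05
```

View pics/s5.png

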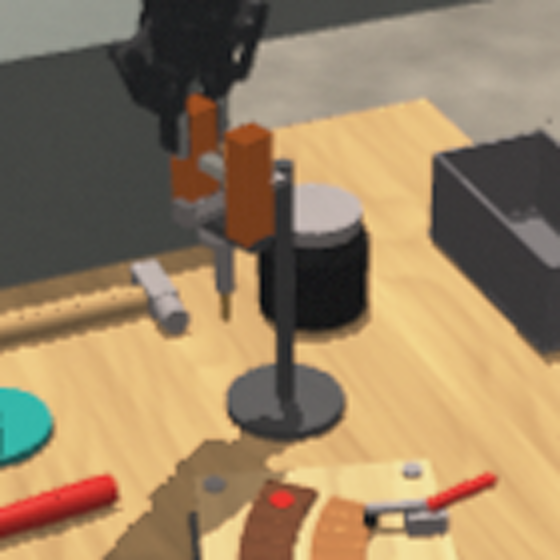

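Call:
{"api": "step_arm", "payload": {
  "increments": [
    [0,0,0.04,0,0,0,-1],
    [0,0,0.03,0,0,0,-1],
    [0,0,0.01,0,0,0,-1],
    [0,0,0,0,0,0,-1],
    [0,0,0,0,0,0,-1]
  ]
}}

```text
time: 26.72
position: [0.5164, 0.2963, 0.2377]
eef_rot: [1.801, 2.574, 0.0]
wrist_force: [0.7, -0.1, -2.1]
opening: 0.0275
grip_force: 56.5
```

Call:
{"api": "step_arm", "payload": {
  "increments": [
    [0,0,0.006,0,0,0,-1],
    [0,0,0.006,0,0,0,-1],
    [0,0,0,0,0,0,-1]
  ]
}}

```text
time: 27.1
position: [0.5163, 0.2962, 0.2351]
eef_rot: [-1.801, -2.574, 0.0]
wrist_force: [0.3, 0.6, -2.5]
opening: 0.027
grip_force: 56.7
```

Call:
{"api": "step_arm", "payload": {
  "increments": [
    [0,0,0.004,0,0,0,-1],
    [0,0,0,0,0,0,-1]
  ]
}}

```text
time: 27.35
position: [0.5164, 0.2963, 0.235]
eef_rot: [1.801, 2.574, 0.001]
wrist_force: [-1.4, 0.5, 4.5]
opening: 0.0277
grip_force: 57.4
```

```bash
python3 avg.py
```

```text
[-2.29 -0.4   5.63 -0.33  0.52 -0.05] [0.56 0.63 0.4  0.04 0.03 0.01] [0.5164 0.2963 0.235 ] 27.55
```

Call:
{"api": "step_arm", "payload": {
  "increments": [
    [0,0,-0.003,0,0,0,-1],
    [0,0,0,0,0,0,-0.2],
    [0,0,0,0,0,0,-0.1],
    [0,0,0,0,0,0,0.1],
    [0,0,0,0,0,0,0.3],
    [0,0,0,0,0,0,0.3],
    [0,0,0,0,0,0,0.3]
  ]
}}

```text
time: 28.42
position: [0.5164, 0.2962, 0.2349]
eef_rot: [1.802, 2.574, -0.0]
wrist_force: [0.4, 0.0, -1.1]
opening: 0.0558
grip_force: 0.0
```

Call:
{"api": "step_arm", "payload": {
  "increments": [
    [0,0,-0.05,0,0,0,0.3],
    [0,0,-0.1,0,0,0,0.3],
    [0,0,-0.15,0,0,0,0.3],
    [0,0,-0.2,0,0,0,0.3],
    [0,0,-0.2,0,0,0,0.3],
    [0,0,0,0,0,0,0.3],
    [0,0,0,0,0,0,0.3],
    [0,0,0,0,0,0,0.3]
  ]
}}

```text
time: 29.42
position: [0.5159, 0.296, 0.3738]
eef_rot: [-1.801, -2.573, 0.003]
wrist_force: [-0.6, -0.5, 0.4]
opening: 0.0553
grip_force: 0.0
```

Run:
```python
from h import *
import time
p,Rr,s=now(); print(p.round(4),s["wrist_force"].round(2),s["time"],s["opening"])
c=np.array([.5411,.2741]);w=np.array([.9397,.342]);v=np.array([-.342,.9397])
vv,uu=np.mgrid[:420,:560]
for k in range(3):
    p,Rr,s=now(); im,d=cams.grab_frame("wrist"); P=wdepth(uu,vv,d,p,Rr)
    H,S=cv2.split(cv2.cvtColor(im,cv2.COLOR_BGR2HSV))[:2]
    m=(d>0)&(H<20)&(S>150)&(P[...,2]>.262)&(P[...,2]<.282)&(np.hypot(P[...,0]-.526,P[...,1]-.27)<.08)
    n,lab,st,ct=cv2.connectedComponentsWithStats(m.astype(np.uint8))
    for j in range(1,n):
        if st[j,4]>60: q=P[lab==j]; print(s["time"],st[j,4],"w,v,z",((q[:,:2]-c)@w).mean().round(4),((q[:,:2]-c)@v).mean().round(4),q[:,2].mean().round(4))
    for _ in range(3): cams.grab_frame("side")
im,_=cams.grab_frame("side"); cv2.imwrite("pics/s6.png",cv2.resize(im[90:230,190:330],None,fx=4,fy=4,interpolation=cv2.INTER_CUBIC))
```

```text
[0.5159 0.296  0.3738] [-0.6  -0.49  0.35] 29.425 0.05532740557369759
29.425 1000 w,v,z -0.0165 0.0321 0.2703
29.425 866 w,v,z -0.0164 -0.0265 0.2699
29.625 998 w,v,z -0.0165 0.032 0.2702
29.625 857 w,v,z -0.0163 -0.0266 0.27
29.825 990 w,v,z -0.0166 0.032 0.2702
29.825 832 w,v,z -0.0163 -0.0264 0.27
```

View pics/s6.png

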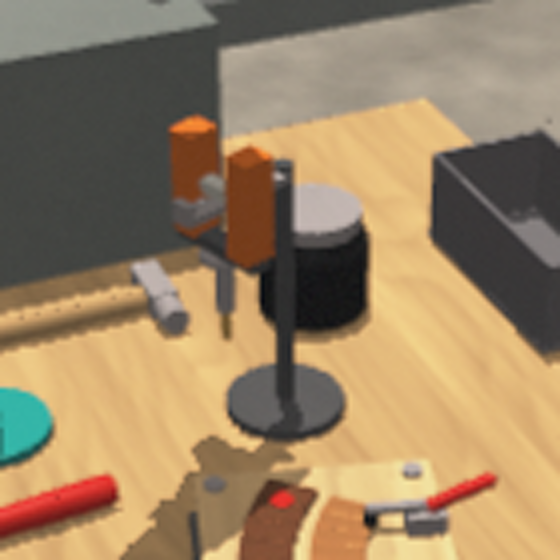

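The burnisher hangs still and level on the grey steel hook, with the gripper well clear of it. I'm handing the job in.

```bash
python3 -c "
from station import bot
print(bot.finish_job())"
```

```text
the job is handed in; nothing more can be done
None
```

I ran the burnisher along the whole seam in one pass with about 3 to 4 N on its tip. It now hangs still on the grey steel hook with the gripper clear. I handed the job in at about 30 s, but the hand-in returned no verdict.

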